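# Roll the tool caddy into its parking bay

### The arm

A 7-joint arm with a two-finger parallel gripper is mounted at the origin on a cart in front of the work surface, level with it; the furniture and walls round the work are solid. World frame = base frame: x ahead of the robot, y to its left, z up, the work surface at z = 0. Lengths are in m, angles in degrees, forces in N, time in s.
With the tool pointing down it reaches from about 0.425 to 0.875 m from the base axis. Payload 4.7 kg.
Tool frame: the origin (TCP) lies on the centre line of the jaws, within the pads' length; the fingertips stand 8 mm ahead of it and the grasp point (between the pads) lies 11 mm behind it; z points along the fingers, y is the direction in which the jaws open and shut (so a half turn about z gives the same grasp; the last joint's range is limited). The gripper opens to 87 mm and grips with 3 to 60 N. Pads are 19 mm wide; open, the fingers measure 117 mm over their backs; the gripper's body (75 mm by 190 mm) begins 51 mm behind the grasp point.
Start: joints at [-70.124, 18.392, -4.016, 83.108, 1.295, 78.541, -3.26], TCP at [0.212, 0.614, 0.231] pointing down, gripper open.
Joint ranges: [-163.93, 163.93], [-17.29, 119.83], [-79.2, 71.16], [3.27, 140.29], [-89.18, 269.18], [5.43, 117.66], [-154.24, 154.24]. Speed limits (degrees/s): [147.25, 147.25, 180, 180, 180, 180, 180].

### API

Orientations are given as [roll, pitch, yaw] about the fixed x, y, z axes, in that order (R = Rz(yaw) Ry(pitch) Rx(roll)).
In Python, from cell import env gives the robot as it stands. The module is installed in compiled form; this text tells all that it offers.
- The arm moves only by the tool move_arm, never from a script. Its argument "steps" is a list of rows, each a list of 2 entries, a list of its own where there are three numbers: the shift along the tool's x, y, z in m, then the turn about the tool's z in rad. A call has 1 to 20 rows; each row is the pose to reach, as a shift and turn from the pose commanded when the call began, along the tool's axes at that moment; what a row does not reach only later rows make up. A row lasts 1/8 s, in which the tool goes at most 62.5 mm and 10.7 degrees, less where a joint would pass 70% of its speed; a pose out of reach is approached as far as the arm can. A call with a gripper value outside its range is refused whole. "hand" is the closure, from -1 (fully open) to 1 (shut), set as the call begins (left out, the last holds). The fingers move at their own pace and stop on an object; "squeeze" is the grip in N (left out, the last holds). Time passes only in rows, so rows that repeat a pose let the fingers close. It gives the time, the measured TCP pose, the force and the opening at its end, in the units of the state.
- env.get_obs(): the state, without advancing time (a new reading comes with each control period).
- env.read_camera(name): name is "side" or "top"; returns (picture, depth): 384x512x3 uint8, red, green, blue; 384x512 float32, m along the optical axis (not along the pixel's ray), 0 where there is no reading.
- env.calibration(name): a dict with "intrinsics" (3x3 intrinsics, pixels), "position" and "orientation" of the camera in the world. Camera axes: x right, y up, looking along -z (the intrinsics and any distortion apply to the point x, -y, -z); pixel columns grow to the right and rows downward; lengths in m; the calibration is good to about 2 mm. A picture is of the moment at which its call begins. calibration takes no time and is no camera call.
- env.sign_off(): hands the job in, once; it reports no verdict.
Trained networks look in the newest picture that a camera, given by its name, has taken for a name from the list of things; names that differ only in an ending like _2 or _b are one class to them, and where a whole thing is asked for, a point or a joint stands for the part that bears it (a point fixed in the world has none). Each returns a list of dicts, best first, with "conf" (0 to 1); they miss things now and then, are a little off and sometimes report something else, mostly with a low value. They report only what shows in the picture. A call takes as long as a camera call. They do not tell look-alikes from the thing itself.
- env.cut_out(camera, query): "region" (384x512 bool, what is visible of it) and "uv" ([column, row] in pixels, amid what is visible of it).
The state is a dict: "time_s": time; "qpos": joint angles; "joint_velocities": joint speeds; "effort": joint torques, N m; "tool_pos": TCP position; "tool_rot": TCP orientation; "force": force on the tool from outside, world axes, zero at the start; "wrist_torque": the same for the moment, N m; "grip_width": finger opening in m.
Only numpy, scipy, OpenCV 4.12 (cv2) and the standard library are available. Lean on these libraries where they do the work, as an engineer would, in place of code of your own. Each camera call takes 0.05 s, during which the arm holds its last target. There are 200 camera calls.

### The job

Roll the little wheeled caddy forward over the bench until its swivel castors all trail straight, then steer it between the rails of the wooden parking bay and push it gently home against the spring buffers until the catch drops behind the bar on its nose and holds it there; then let go. Keep its wheels on the bench and the tin of nails standing in it, do not force it hard against the bay, and leave the other things on the bench where they are.

Things in the scene. Friction and masses are not known exactly. Their poses are not given: they have to be found in the camera images.
- caddy: small plywood caddy on four 24 mm castors, 0.6 kg plus the tin (0.15 to 0.3 kg): deck 140 long x 106 wide x 10 mm, top 38 mm above the bench, low lips, steel hoop handle across the rear, steel bar across the nose. Origin on the bench plane under the deck's middle; x forward (to the nose), y its left, z up. All four wheels are swivel castors.
- caddy_bar (a point): middle of the nose bar that the catch holds: steel, 8 mm round, 44 mm long along the caddy's y, 24 mm ahead of the deck's front edge, 94 mm ahead of the caddy's origin, 33 mm above the bench.
- caddy_handle (a point): middle of the handle's straight top bar: steel, 10 mm round, about 72 mm of it straight along the caddy's y; 62 mm behind the caddy's origin, 95 mm above the bench, its legs 84 mm apart. Easily pinched from above with the fingers closing along the caddy's x.
- caddy_nose (a point): middle of the deck's front edge, 70 mm ahead of the caddy's origin, 33 mm above the bench.
- castor_front_left (a joint): swivel angle of the front left castor about the vertical, rad; pivot 48 mm ahead of the caddy's origin, 36 mm to its left; the wheel runs 12 mm off the pivot. 0 = the wheel trails straight behind its pivot, as when the caddy rolls forward; about +-1.6 = crosswise. It turns freely; rolling the caddy straight forward 3 to 4 cm swings it near 0.
- castor_front_right (a joint): the same for the front right castor, 36 mm to the right.
- castor_rear_left (a joint): the same for the rear left castor, pivot 46 mm behind the origin, 36 mm to the left.
- castor_rear_right (a joint): the same for the rear right castor, pivot 46 mm behind, 36 mm to the right.
- bay: wooden parking bay fixed to the bench. Origin on the bench in the middle of its mouth; x points into the bay, y left looking in. Two rails 45 mm high, 118 mm apart inside (6 mm of play each side of the deck), reach 82 mm in from the mouth; their flared lips stand 22 mm ahead of it. At the back a dark cross block, 52 mm high, with two sprung rubber buffers and a steel spring catch.
- bay_back (a point): point on the bay's centre line 60 mm inside the mouth, 33 mm above the bench. The cross block is clamped at a depth that differs each time and is not reported: the deck's front edge first meets the buffers between 5 and 50 mm beyond this point. The buffers start at 1 N and grow by 0.5 N a mm; 12 mm on they are bottomed (7 N) and the block is hard.
- bay_mouth (a point): middle of the bay's mouth, at the bay's origin but 33 mm above the bench. The steel catch stands over the bay's centre line in front of the cross block, ramped towards the mouth; the nose bar lifts it (1 to 5 N), from about 12 mm before the buffers are met; it drops behind the bar when the buffers are pressed in 7 to 8 mm (5 to 6 N in all), and then holds the caddy, pushed back on it with 4 to 5 N. Catch and block are stiff.
- nail_tin: shallow round tin of nails, 86 mm across, 32 mm high, standing on the caddy's deck between the lips. Origin under its centre, 38 mm above the bench.
- mug_steel: steel tumbler, 68 mm across, 82 mm high; bystander, leave alone. Origin under its centre.
- sanding_block: cork sanding block 60 x 104 x 32 mm; bystander, leave alone. Origin under its centre.
- oil_bottle: small white bottle with a cap, 40 mm across, 76 mm high; bystander, leave alone. Origin under its centre.
- disc_blank: round wooden blank, 135 mm across, 29 mm high; bystander, leave alone. Origin under its centre.
- disc_thin: thin round wooden disc, 77 mm across, 8 mm high; bystander, leave alone. Origin under its centre.
Not all that is in view belongs to the job. Leave any blue look-alike of the caddy alone.

How it is judged (in metres and radians):
On the way, in this order (a step that is already met when the one before it is completed fails the run):
1. before it enters the bay the caddy has rolled at least 3 cm and all castors trail straight (within 0.35 rad) (distance of caddy from where it was at the start of the episode above 0.03 m and x of caddy_nose in the frame of bay below 0.02 m and value of joint castor_front_left between -0.35 and 0.35 rad and value of joint castor_front_right between -0.35 and 0.35 rad and value of joint castor_rear_left between -0.35 and 0.35 rad and value of joint castor_rear_right between -0.35 and 0.35 rad), for 0.1 s.
2. the caddy, between the rails, is pressed against the buffers and catch with over 4 N (contact force between caddy and bay above 4 N and x of caddy_nose in the frame of bay above 0.055 m and y of caddy_nose in the frame of bay between -0.008 and 0.008 m and angle between the x axis of caddy and the x axis of bay, either way round below 0.09 rad), for 0.02 s.
At the end, for the whole second after the job is handed in: the caddy stands released, at rest on its wheels between the rails (nose within 8 mm of the centre line, heading within 0.09 rad), held by the dropped catch against the buffers (over 2 N between caddy and bay), castors within 0.5 rad of straight, the tin standing on its deck (contact force between caddy and bay above 2 N and x of caddy_nose in the frame of bay above 0.068 m and y of caddy_nose in the frame of bay between -0.008 and 0.008 m and angle between the x axis of caddy and the x axis of bay, either way round below 0.09 rad and value of joint castor_front_left between -0.5 and 0.5 rad and value of joint castor_front_right between -0.5 and 0.5 rad and value of joint castor_rear_left between -0.5 and 0.5 rad and value of joint castor_rear_right between -0.5 and 0.5 rad and height (world z) of caddy below 0.004 m and angle between caddy's own z axis and vertical below 0.06 rad and linear speed of caddy below 0.01 m/s and horizontal distance between nail_tin and caddy below 0.045 m and angle between nail_tin's own z axis and vertical below 0.15 rad); the robot touches nothing.
It fails at once if the caddy is forced against the bay with more than 25 N (all contacts added up) (contact force between caddy and bay above 25 N).
It fails at once if the caddy is lifted off its wheels or tipped (height (world z) of caddy above 0.012 m or angle between caddy's own z axis and vertical above 0.15 rad).
It fails at once if the tin is tipped or shoved off the deck (angle between nail_tin's own z axis and vertical above 0.35 rad or horizontal distance between nail_tin and caddy above 0.06 m).
It fails at once if the catch or the bay is worked with the fingers (contact force between the fingers and bay above 0.5 N).
It fails at once if a bystander is moved more than 2 cm (distance of any of mug_steel, sanding_block, oil_bottle, disc_blank, disc_thin from where it was at the start of the episode above 0.02 m).
It also fails if it takes over 48 s, if anything falls off the work surface, if the arm or the gripper's body presses on something with over 40 N, if the wrist force passes 120 N, or if a joint passes its speed limit or range.

## Working session

There is one attempt and no reset: what is moved stays moved. The work goes in short steps, Python scripts to look and compute and a tool call to move; the robot and the scene stay as the last step left them, time stands still between calls to the robot, and variables do not carry over. Pictures are saved under pics/ and viewed, about 8 in all and at most 12, crops included, and the job is handed in when it is done.

Besides the shell and the picture viewer there is one more tool, called after "Call:" as name(argument=value, ...), one argument or row to a line, values as JSON. move_arm: Moves the arm, as the interface text tells. Its arguments: {"type":"object","properties":{"steps":{"type":"array"},"hand":{"type":"number"},"squeeze":{"type":"number"}},"required":["steps"]}

```bash
mkdir -p pics; cat > h.py <<'E'
from cell import env
import numpy as np, cv2
from scipy.spatial.transform import Rotation as R
def cam(n):
    c=env.calibration(n); return c
def rot(c):
    o=np.array(c["orientation"],float)
    if o.shape==(3,3): return o
    return R.from_euler('xyz',o,degrees=True).as_matrix()
def cloud(n,depth):
    c=cam(n);K=np.array(c["intrinsics"]);v,u=np.mgrid[0:384,0:512]
    x=(u-K[0,2])/K[0,0]*depth;y=(v-K[1,2])/K[1,1]*depth
    P=np.stack([x,-y,-depth],-1)
    W=P@rot(c).T+np.array(c["position"]); W[depth<=0]=np.nan
    return W
def save(n,img,box=None,s=1):
    if box: u0,v0,u1,v1=box; img=img[v0:v1,u0:u1]
    img=cv2.resize(img,None,fx=s,fy=s,interpolation=cv2.INTER_CUBIC)
    cv2.imwrite(f"pics/{n}.png",img[:,:,::-1])
E
python3 - <<'E'
from h import *
print(env.calibration("top"),env.calibration("side"))
im=[]
for n in("top","side"):
    p,d=env.read_camera(n); W=cloud(n,d); np.savez(n+"0.npz",p=p,d=d,W=W); im.append(p)
    for q in("caddy","bay","caddy_handle","nail_tin","mug_steel","sanding_block","oil_bottle","disc_blank","disc_thin"):
        for r in env.cut_out(n,q)[:3]:
            m=r["region"]; print(n,q,round(r["conf"],2),np.round(r["uv"]),m.sum(),np.round(np.nanmedian(W[m],0),3))
save("a",np.vstack(im),s=.78)
print(env.get_obs())
E
```

```text
{'intrinsics': array([[357.56171261,   0.        , 251.66773792],
       [  0.        , 357.56171261, 192.00017264],
       [  0.        ,   0.        ,   1.        ]]), 'position': array([ 0.40450135, -0.03421735,  1.03562453]), 'orientation': array([ 10.27900337,   0.13202136, -90.14285847])} {'intrinsics': array([[349.4736494 ,   0.        , 254.74464159],
       [  0.        , 349.4736494 , 197.02953548],
       [  0.        ,   0.        ,   1.        ]]), 'position': array([ 0.46679189, -0.79144907,  0.43351563]), 'orientation': array([64.98608328, -0.46904176, -7.9434514 ])}
top caddy 0.93 [271. 229.] 1218 [ 0.491 -0.083  0.039]
top caddy 0.88 [205. 264.] 2130 [0.376 0.095 0.038]
top caddy 0.35 [256. 105.] 2092 [ 0.855 -0.046  0.037]
top bay 0.69 [255. 104.] 2071 [ 0.855 -0.046  0.037]
top caddy_handle 0.83 [202. 269.] 2190 [0.377 0.098 0.038]
top caddy_handle 0.69 [269. 229.] 1271 [ 0.495 -0.086  0.039]
top nail_tin 0.65 [268. 212.] 703 [ 0.528 -0.083  0.042]
top mug_steel 0.56 [335. 199.] 484 [ 0.576 -0.271  0.028]
top sanding_block 0.63 [166. 212.] 746 [0.533 0.204 0.03 ]
t
[... 860 characters left out ...]
218  0.006]
{'time_s': 1.0, 'qpos': array([-70.12464364,  18.39186934,  -4.01750075,  83.10799433,
         1.29603609,  78.54049972,  -3.25963499]), 'joint_velocities': array([-0.04130152, -0.03174969, -0.06474844,  0.05623997, -0.06059618,
        0.03537292,  0.05775115]), 'effort': array([-4.32059169e-04, -4.91111290e+01, -4.03469810e-01, -3.12778723e+01,
       -6.36333134e-02,  3.37024138e-02,  2.08822433e-05]), 'tool_pos': array([0.21236823, 0.61434877, 0.23058345]), 'tool_rot': array([1.79995167e+02, 3.30323294e-03, 1.60935349e+02]), 'force': array([ 0.10206021, -0.11271095,  0.24757455]), 'wrist_torque': array([0.04444835, 0.0813116 , 0.01329475]), 'grip_width': 0.08673232461661125}
```

View pics/a.png

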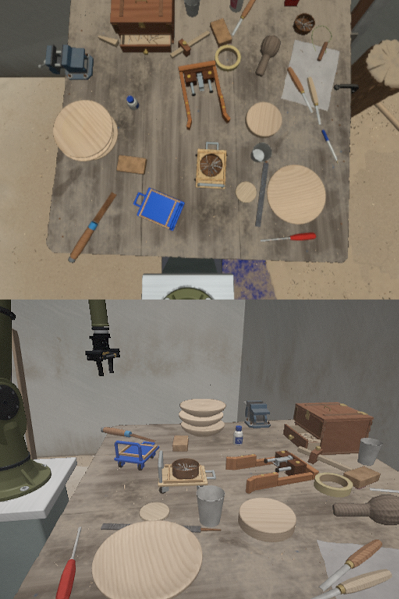

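The picture shows two caddies in the top view. The plywood one is at about (270, 212) with the tin in it. The blue look-alike is at about (205, 264) and is empty. The plywood one fits the description (plywood, with the tin aboard). The bay is at about (258, 120), with its mouth towards the robot. I'll confirm this in an enlarged crop.

```bash
python3 - <<'E'
from h import *
t=np.load("top0.npz");s=np.load("side0.npz")
a=cv2.resize(t["p"][70:250,215:315],(400,720)[:2],interpolation=cv2.INTER_CUBIC)
b=cv2.resize(s["p"][165:265,185:385],None,fx=2,fy=2,interpolation=cv2.INTER_CUBIC)
a=cv2.resize(a,(333,600));c=np.zeros((600,333+400,3),np.uint8);c[:,:333]=a;c[:200,333:]=b
# height map
W=t["W"];z=W[70:250,215:315,2];zz=np.uint8(np.clip(np.nan_to_num(z)/.11,0,1)*255)
zz=cv2.applyColorMap(cv2.resize(zz,(222,400),interpolation=cv2.INTER_NEAREST),cv2.COLORMAP_JET);c[200:,333:555]=zz
save("b",c)
def rect(m,W,n):
    P=W[m][:,:2].astype(np.float32);r=cv2.minAreaRect(P);print(n,len(P),np.round(r[0],4),np.round(r[1],4),round(r[2],2))
for n,D in(("top",t),("side",s)):
    W=D["W"]
    B=(W[...,0]>.40)&(W[...,0]<.62)&(W[...,1]>-.16)&(W[...,1]<0)
    rect(B&(W[...,2]>.03)&(W[...,2]<.048),W,n+" deck")
    rect(B&(W[...,2]>.085)&(W[...,2]<.11),W,n+" handle")
    rect(B&(W[...,2]>.055)&(W[...,2]<.08),W,n+" tin")
    Q=(W[...,0]>.64)&(W[...,0]<.87)&(W[...,1]>-.15)&(W[...,1]<.08)
    for lo,hi in((.038,.049),(.049,.058),(.058,.1)): rect(Q&(W[...,2]>lo)&(W[...,2]<hi),W,f"{n} bay{lo}")
E
```

```text
top deck 1464 [ 0.5308 -0.0849] [0.1059 0.1684] 86.53
top handle 135 [ 0.4548 -0.0801] [0.0895 0.01  ] 86.68
top tin 170 [ 0.5084 -0.0823] [0.0792 0.1152] 87.1
top bay0.038 462 [ 0.7721 -0.0652] [0.199  0.1561] 5.24
top bay0.049 305 [ 0.7916 -0.0634] [0.164  0.1437] 3.46
top bay0.058 5 [ 0.864 -0.024] [0.0053 0.0437] 9.52
side deck 1195 [ 0.5327 -0.0878] [0.1074 0.1666] 85.86
side handle 96 [ 0.4565 -0.0868] [0.0859 0.0094] 86.5
side tin 400 [ 0.5089 -0.0871] [0.0881 0.1161] 88.78
side bay0.038 499 [ 0.7734 -0.0694] [0.197  0.1521] 3.86
side bay0.049 123 [ 0.8462 -0.0445] [0.1062 0.0474] 89.93
side bay0.058 0 [0. 0.] [0. 0.] 0.0
```

View pics/b.png

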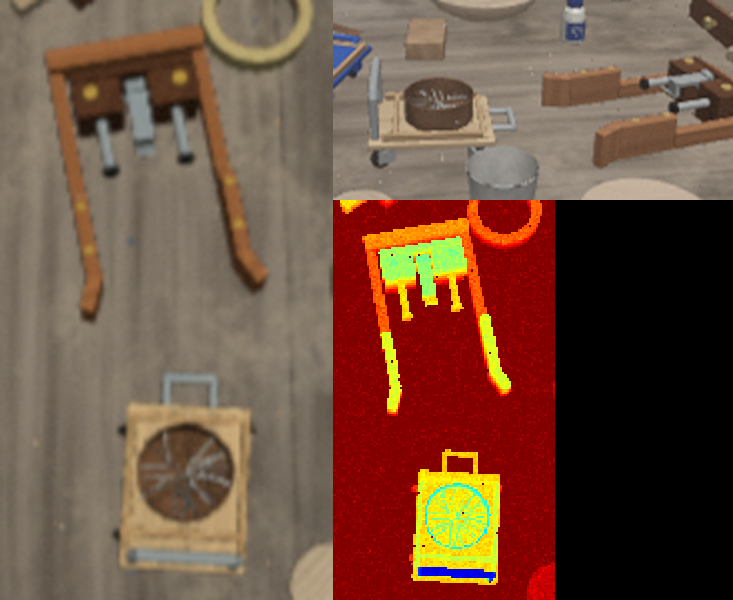

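The crop confirms it: the plywood caddy with the tin, nose bar towards the bay, is the target, and the bay leans to the left going in. Next I fit both poses.

```bash
cat > fit.py <<'E'
from h import *
def bayfit(W):
    Q=(W[...,0]>.64)&(W[...,0]<.90)&(W[...,1]>-.16)&(W[...,1]<.08)&(W[...,2]>.040)&(W[...,2]<.050)
    P=W[Q][:,:2]; th=np.radians(9);o=np.array([.705,-.075])
    for it in range(8):
        ex=np.array([np.cos(th),np.sin(th)]);ey=np.array([-ex[1],ex[0]])
        q=(P-o)@np.c_[ex,ey]
        L=P[(q[:,0]>.006)&(q[:,0]<.078)&(q[:,1]>.05)&(q[:,1]<.085)];Rr=P[(q[:,0]>.006)&(q[:,0]<.078)&(q[:,1]<-.05)&(q[:,1]>-.085)]
        A=np.r_[np.c_[L[:,0],np.ones(len(L)),np.zeros(len(L))],np.c_[Rr[:,0],np.zeros(len(Rr)),np.ones(len(Rr))]]
        s=np.linalg.lstsq(A,np.r_[L[:,1],Rr[:,1]],rcond=None)[0]
        th=np.arctan(s[0]);mid=(s[1]+s[2])/2
        q0=q[np.abs(q[:,1])<.1]; x0=.704
        o=np.array([x0,s[0]*x0+mid])
    ex=np.array([np.cos(th),np.sin(th)]);ey=np.array([-ex[1],ex[0]]);q=(P-o)@np.c_[ex,ey]
    return o,th,(s[1]-s[2])*np.cos(th),q
if __name__=="__main__":
  for n in("top","side"):
    W=np.load(n+"0.npz")["W"];o,th,w,q=bayfit(W)
    print(n,o,np.degrees(th),w,len(q))
    for s in(1,-1):
        r=q[(q[:,1]*s>.04)&(q[:,1]*s<.10)]
        for x in np.arange(-.05,.2,.01):
            k=r[(r[:,0]>=x)&(r[:,0]<x+.01)]
            if len(k): print(s,round(x,2),len(k),np.round([k[:,1].min(),k[:,1].max()],4),end="; ")
        print(r[:,0].min())
    Q=(W[...,0]>.70)&(W[...,0]<.92)&(W[...,2]>.022)&(W[...,2]<.06)
    ex=np.array([np.cos(th),np.sin(th)]);ey=np.array([-ex[1],ex[0]]);q=np.c_[(W[Q][:,:2]-o)@np.c_[ex,ey],W[Q][:,2]]
    for c in(.024,-.024,0,.035,-.035):
        k=q[(abs(q[:,1]-c)<.006)]; k=k[np.argsort(k[:,0])][:60:6]; print(c,[tuple(np.round(a[[0,2]],3)) for a in k])
E
python3 fit.py
```

```text
top [ 0.704      -0.07190368] 9.612782335874957 0.13172026153494396 506
1 -0.03 10 [0.0686 0.0804]; 1 -0.02 16 [0.0672 0.0799]; 1 -0.01 19 [0.0595 0.0751]; 1 0.0 16 [0.0585 0.0737]; 1 0.01 15 [0.0595 0.0717]; 1 0.02 18 [0.0588 0.0726]; 1 0.03 14 [0.0587 0.0716]; 1 0.04 15 [0.0601 0.072 ]; 1 0.05 16 [0.0591 0.0729]; 1 0.06 18 [0.0595 0.0725]; 1 0.07 14 [0.0609 0.0728]; 1 0.14 9 [0.0402 0.055 ]; 1 0.15 2 [0.0426 0.057 ]; 1 0.16 3 [0.0497 0.0555]; 1 0.17 3 [0.0559 0.0572]; 1 0.18 5 [0.0432 0.0554]; 1 0.19 1 [0.048 0.048]; -0.025602206670913775
-1 -0.03 3 [-0.0769 -0.0714]; -1 -0.02 18 [-0.081  -0.0674]; -1 -0.01 18 [-0.0775 -0.0607]; -1 0.0 17 [-0.0726 -0.0589]; -1 0.01 16 [-0.073  -0.0594]; -1 0.02 14 [-0.0715 -0.0595]; -1 0.03 17 [-0.0732 -0.0592]; -1 0.04 18 [-0.0734 -0.0598]; -1 0.05 14 [-0.0717 -0.0594]; -1 0.06 15 [-0.0721 -0.0591]; -1 0.07 16 [-0.0723 -0.0598]; -1 0.08 2 [-0.0667 -0.064 ]; -1 0.14 7 [-0.0526 -0.0406]; -1 0.15 4 [-0.0528 -0.0441]; -1 0.16 5 [-0.0546 -0.0427]; -1 0.18 8 [-0.0532 -0.0403]; -0.022201508995634087
0.024 [(np.float64(0.098), np.float64(0.035)), (np.floa
[... 4330 characters left out ...]
.float64(0.036)), (np.float64(0.104), np.float64(0.031)), (np.float64(0.11), np.float64(0.031)), (np.float64(0.114), np.float64(0.031)), (np.float64(0.12), np.float64(0.026)), (np.float64(0.124), np.float64(0.032)), (np.float64(0.129), np.float64(0.035)), (np.float64(0.133), np.float64(0.031))]
-0.035 [(np.float64(0.1), np.float64(0.032)), (np.float64(0.101), np.float64(0.027)), (np.float64(0.103), np.float64(0.037)), (np.float64(0.106), np.float64(0.024)), (np.float64(0.11), np.float64(0.032)), (np.float64(0.114), np.float64(0.028)), (np.float64(0.118), np.float64(0.034)), (np.float64(0.122), np.float64(0.034)), (np.float64(0.126), np.float64(0.035)), (np.float64(0.131), np.float64(0.035))]
```

Poses from the top view:
- **Caddy:** handle at about (0.455, -0.080), heading -3.5°.
- **Bay:** mouth at about (0.704, -0.072), heading +9.6°, buffer tips about 98 mm in.

I'll move to above the handle now.

Call:
move_arm(
  steps=[
    [[-0.039,-0.028,0],0.08],
    [[-0.077,-0.057,0],0.16],
    [[-0.116,-0.085,0],0.24],
    [[-0.154,-0.113,0],0.32],
    [[-0.193,-0.141,0],0.4],
    [[-0.231,-0.17,0],0.48],
    [[-0.27,-0.198,0],0.56],
    [[-0.308,-0.226,0],0.65],
    [[-0.327,-0.27,0],0.73],
    [[-0.345,-0.314,0],0.81],
    [[-0.364,-0.358,0],0.89],
    [[-0.382,-0.402,0],0.97],
    [[-0.401,-0.446,0.01],1.05],
    [[-0.419,-0.49,0.02],1.13],
    [[-0.438,-0.534,0.04],1.21],
    [[-0.456,-0.577,0.06],1.299],
    [[-0.456,-0.577,0.071],1.299],
    [[-0.456,-0.577,0.071],1.299],
  ],
  hand=0.0,
  squeeze=25,
)

```text
time_s: 3.25
tool_pos: [0.4543, -0.0794, 0.159]
tool_rot: [-179.9, -0.0, 86.5]
force: [0.8, 0.2, 0.4]
grip_width: 0.0436
```

```bash
python3 - <<'E'
from h import *
p,d=env.read_camera("side");save("c",p,(150,130,300,280),4)
o=env.get_obs();print(o["tool_pos"],o["tool_rot"])
E
```

```text
[ 0.4548738  -0.07886148  0.15958199] [-1.79983076e+02 -2.58814266e-02  8.66029933e+01]
```

View pics/c.png

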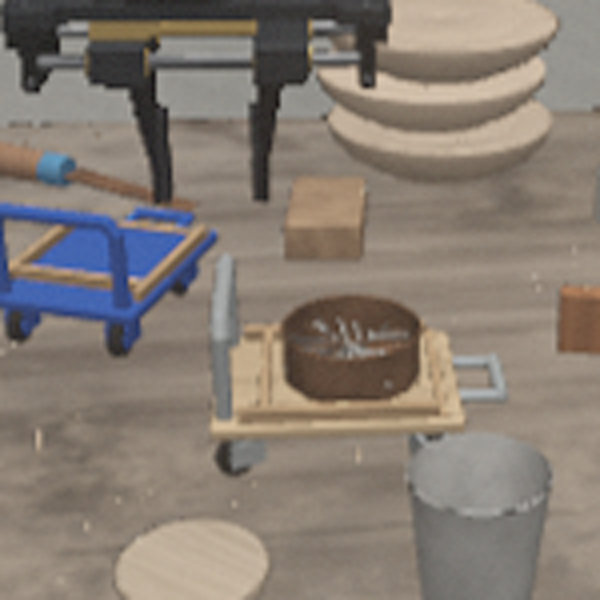

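The fingers straddle the handle bar: fingertips at about (163, 195) and (260, 195) in the crop, bar top at about (225, 262). The tin is clear of them. I'll descend and close.

Call:
move_arm(
  steps=[
    [[0,0,0.015],0],
    [[0,0,0.03],0],
    [[0,0,0.045],0],
    [[0,0,0.06],0],
    [[0,0,0.068],0],
    [[0,0,0.072],0],
    [[0,0,0.072],0],
  ],
)

```text
time_s: 4.18
tool_pos: [0.4549, -0.0801, 0.0875]
tool_rot: [-180.0, 0.0, 86.5]
force: [0.3, 0.8, 0.5]
grip_width: 0.0435
```

Call:
move_arm(
  steps=[
    [[0,0,0],0],
    [[0,0,0],0],
    [[0,0,0],0],
    [[0,0,0],0],
    [[0,0,0],0],
    [[0,0,0],0],
  ],
  hand=1,
  squeeze=25,
)

```text
time_s: 4.92
tool_pos: [0.455, -0.0799, 0.0877]
tool_rot: [180.0, -0.0, 86.5]
force: [0.3, -0.8, 1.5]
grip_width: 0.0091
```

Call:
move_arm(
  steps=[
    [[0,0.003,0],0],
    [[0,0.008,0],0],
    [[0,0.014,0],0],
    [[0,0.02,0],0],
    [[0,0.026,0],0],
    [[0,0.032,0],0],
    [[0,0.038,0],0],
    [[0,0.044,0],0],
    [[0,0.048,0],0],
    [[0,0.05,0],0],
    [[0,0.05,0],0],
    [[0,0.05,0],0],
  ],
)

```text
time_s: 6.42
tool_pos: [0.505, -0.083, 0.0877]
tool_rot: [180.0, -0.0, 86.5]
force: [0.6, -0.4, 3.7]
grip_width: 0.0088
```

```bash
cat > look.py <<'E'
from fit import *
import sys
p,d=env.read_camera("top");W=cloud("top",d)
ps,ds=env.read_camera("side")
W0=np.load("top0.npz")["W"];o,th,_,_=bayfit(W0)
ex=np.array([np.cos(th),np.sin(th)]);ey=np.array([-ex[1],ex[0]])
q=np.dstack([(W[...,:2]-o)@np.c_[ex,ey],W[...,2]])
# deck rim/bar points (wood or steel in 28..48mm)
B=(abs(q[...,1])<.059)&(q[...,0]<.098)&(q[...,0]>-.33)&(q[...,2]>.028)&(q[...,2]<.047)
r=cv2.minAreaRect(q[B][:,:2].astype(np.float32));print("rect bay frame",np.round(r,4) if 0 else r,B.sum())
ob=env.get_obs();g=(np.array(ob["tool_pos"][:2])-o)@np.c_[ex,ey]
print("tcp bay",g,"head rel",ob["tool_rot"][2]-90-np.degrees(th),ob["tool_pos"],ob["force"],ob["grip_width"],ob["time_s"])
c=np.zeros((600,800,3),np.uint8)
c[:,:400]=cv2.resize(p[70:250,205:325],(400,600),interpolation=cv2.INTER_CUBIC)
c[:400,400:]=cv2.resize(ps[150:270,190:310],(400,400),interpolation=cv2.INTER_CUBIC)
save(sys.argv[1],c)
E
python3 look.py d
```

```text
rect bay frame ((-0.004903256893157959, -7.125735282897949e-05), (0.20568211376667023, 0.11792685836553574), 0.06948130577802658) 78
tcp bay [-0.19818893  0.02230665] head rel -13.108327550547333 [ 0.50486892 -0.08300556  0.08763223] [0.42861181 0.24313724 3.42080096] 0.009076695743481304 6.525
```

View pics/d.png

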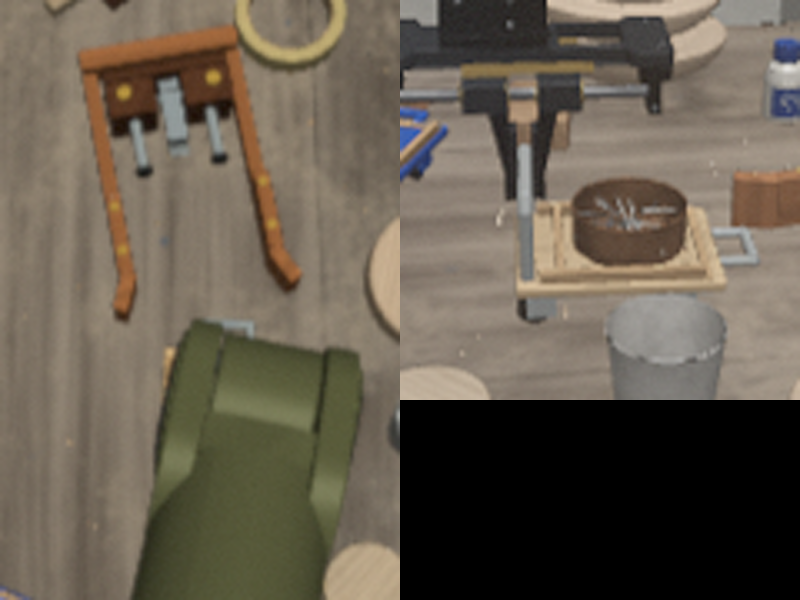

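The top view is hidden by the arm. The side view shows the caddy level, the tin upright and the rear castor trailing at (535, 305). Next I steer onto the bay's axis.

Call:
move_arm(
  steps=[
    [[-0.001,0.003,0],-0.016],
    [[-0.002,0.006,0],-0.033],
    [[-0.003,0.009,0],-0.049],
    [[-0.004,0.012,0],-0.065],
    [[-0.005,0.014,0],-0.082],
    [[-0.006,0.017,0],-0.098],
    [[-0.007,0.02,0],-0.115],
    [[-0.008,0.023,0],-0.131],
    [[-0.009,0.026,0],-0.147],
    [[-0.01,0.029,0],-0.164],
    [[-0.0105,0.031,0],-0.18],
    [[-0.0115,0.034,0],-0.196],
    [[-0.0125,0.037,0],-0.213],
    [[-0.0135,0.04,0],-0.229],
    [[-0.0135,0.04,0],-0.229],
    [[-0.0135,0.04,0],-0.229],
  ],
)

```text
time_s: 8.52
tool_pos: [0.5441, -0.099, 0.0876]
tool_rot: [180.0, 0.0, 99.6]
force: [0.5, -0.6, 4.5]
grip_width: 0.0094
```

```bash
cat > look2.py <<'E'
from fit import *
import sys
# caddy heading/lateral from side camera, in the side camera's own bay fit
p,d=env.read_camera("side");W=cloud("side",d)
o,th,_,_=bayfit(np.load("side0.npz")["W"])
ex=np.array([np.cos(th),np.sin(th)]);ey=np.array([-ex[1],ex[0]])
q=np.dstack([(W[...,:2]-o)@np.c_[ex,ey],W[...,2]])
m=np.zeros(d.shape,bool)
for r in env.cut_out("side","caddy")[:2]:
    u=np.nanmedian(q[r["region"]],0);print(r["conf"],u)
    if abs(u[1])<.08: m|=r["region"]
m=cv2.dilate(m.astype(np.uint8),np.ones((3,3)))>0
P=q[m&(q[...,2]>.028)&(q[...,2]<.047)&(abs(q[...,1])<.075)]
r=cv2.minAreaRect(P[:,:2].astype(np.float32));print(len(P),"rect",r)
hd=q[(q[...,2]>.06)&(abs(q[...,1])<.06)&m];print("high x",np.nanpercentile(hd[:,0],[1,50,99]) if len(hd) else "")
ob=env.get_obs()
o,th,_,_=bayfit(np.load("top0.npz")["W"]);ex=np.array([np.cos(th),np.sin(th)]);ey=np.array([-ex[1],ex[0]])
g=(np.array(ob["tool_pos"][:2])-o)@np.c_[ex,ey]
print("tcp bay",g,"head rel",ob["tool_rot"][2]-90-np.degrees(th),ob["tool_pos"],ob["force"],ob["grip_width"],ob["time_s"])
save(sys.argv[1],p,(200,150,400,280),4)
E
python3 look2.py e
```

```text
0.77 [-0.1288448  -0.03733699  0.03511831]
1042 rect ((-0.08655094355344772, -9.326264262199402e-05), (0.10623747110366821, 0.1676308512687683), 89.95374298095703)
high x [-0.17508195 -0.16354021 -0.1489082 ]
tcp bay [-1.62243881e-01  6.42087694e-05] head rel 0.012787020055437637 [ 0.54402349 -0.09893327  0.08761641] [0.83254803 0.0849054  3.93285048] 0.009371739730732331 8.625
```

View pics/e.png

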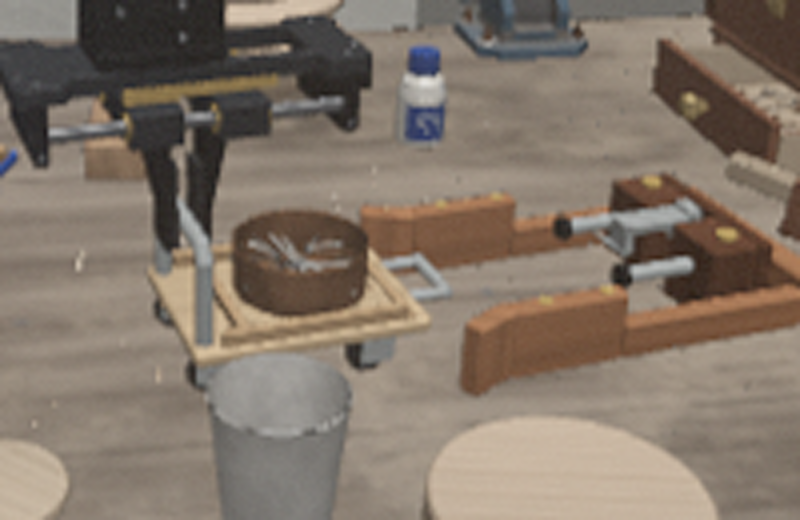

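The side view shows the caddy square in front of the bay: lateral offset 0.1 mm, heading error 0.05°, nose at -31 mm. The bar is at (430, 285) between the lips. Rolling straight in, stopping short of the catch.

Call:
move_arm(
  steps=[
    [[0,0.003,0],0],
    [[0,0.008,0],0],
    [[0,0.014,0],0],
    [[0,0.02,0],0],
    [[0,0.026,0],0],
    [[0,0.032,0],0],
    [[0,0.038,0],0],
    [[0,0.043,0],0],
    [[0,0.047,0],0],
    [[0,0.049,0],0],
    [[0,0.049,0],0],
    [[0,0.053,0],0],
    [[0,0.058,0],0],
    [[0,0.064,0],0],
    [[0,0.07,0],0],
    [[0,0.076,0],0],
    [[0,0.08,0],0],
    [[0,0.08,0],0],
  ],
)

```text
time_s: 10.88
tool_pos: [0.6231, -0.0856, 0.0876]
tool_rot: [180.0, 0.0, 99.6]
force: [0.4, 0.8, 5.6]
grip_width: 0.009
```

Call:
move_arm(
  steps=[
    [[0,0.004,0],0],
    [[0,0.008,0],0],
    [[0,0.012,0],0],
    [[0,0.016,0],0],
    [[0,0.02,0],0],
    [[0,0.024,0],0],
    [[0,0.028,0],0],
    [[0,0.03,0],0],
    [[0,0.03,0],0],
  ],
)

```text
time_s: 12.0
tool_pos: [0.6523, -0.0806, 0.0877]
tool_rot: [180.0, 0.0, 99.6]
force: [-0.5, 0.3, 5.3]
grip_width: 0.009
```

```bash
python3 look2.py f
```

```text
0.73 [-0.3052789   0.18618942  0.03492152]
0.63 [-0.03691155 -0.02925507  0.03554499]
878 rect ((0.012854471802711487, -0.007832452654838562), (0.1442447155714035, 0.17830044031143188), 69.11380004882812)
high x [-0.06496767 -0.05421957 -0.04128355]
tcp bay [-5.24078027e-02  1.62194264e-05] head rel 0.008505690977681724 [ 0.65232536 -0.0806392   0.08766137] [-0.45480713  0.04949492  5.32849326] 0.008800320372652012 12.1
```

View pics/f.png

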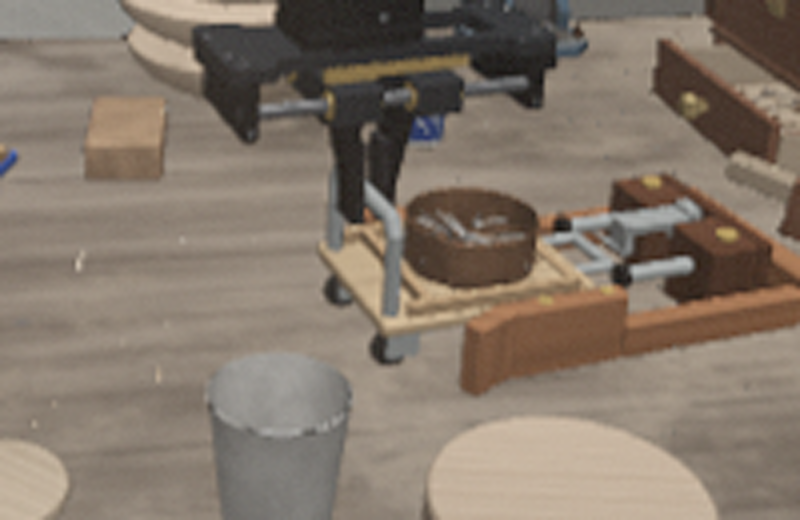

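The caddy is between the rails, its bar just short of the catch at (615, 240) and the buffers. I'll press slowly in small stages and watch the force.

Call:
move_arm(
  steps=[
    [[0,0.002,0],0],
    [[0,0.004,0],0],
    [[0,0.006,0],0],
    [[0,0.008,0],0],
    [[0,0.01,0],0],
    [[0,0.012,0],0],
    [[0,0.014,0],0],
    [[0,0.015,0],0],
    [[0,0.016,0],0],
    [[0,0.017,0],0],
    [[0,0.018,0],0],
    [[0,0.018,0],0],
  ],
)

```text
time_s: 13.6
tool_pos: [0.6695, -0.0778, 0.0877]
tool_rot: [-179.9, -0.0, 99.6]
force: [-1.4, -0.8, 5.8]
grip_width: 0.0094
```

Call:
move_arm(
  steps=[
    [[0,0.001,0],0],
    [[0,0.002,0],0],
    [[0,0.003,0],0],
    [[0,0.003,0],0],
  ],
)

```text
time_s: 14.1
tool_pos: [0.6727, -0.0772, 0.0877]
tool_rot: [-180.0, -0.0, 99.6]
force: [-0.4, -0.1, 5.5]
grip_width: 0.0092
```

Call:
move_arm(
  steps=[
    [[0,0.001,0],0],
    [[0,0.002,0],0],
    [[0,0.003,0],0],
    [[0,0.003,0],0],
  ],
)

```text
time_s: 14.6
tool_pos: [0.6748, -0.0771, 0.0877]
tool_rot: [-179.9, -0.0, 99.6]
force: [-2.5, -0.6, 7.4]
grip_width: 0.0088
```

Call:
move_arm(
  steps=[
    [[0,0.001,0],0],
    [[0,0.002,0],0],
    [[0,0.002,0],0],
  ],
)

```text
time_s: 14.98
tool_pos: [0.6765, -0.077, 0.0877]
tool_rot: [-179.8, -0.0, 99.6]
force: [-3.2, -0.6, 8.0]
grip_width: 0.0089
```

Call:
move_arm(
  steps=[
    [[0,0.001,0],0],
    [[0,0.002,0],0],
    [[0,0.002,0],0],
  ],
)

```text
time_s: 15.35
tool_pos: [0.6784, -0.0768, 0.0877]
tool_rot: [-179.8, -0.0, 99.6]
force: [-3.0, -1.2, 7.4]
grip_width: 0.0088
```

Call:
move_arm(
  steps=[
    [[0,0.001,0],0],
    [[0,0.001,0],0],
  ],
)

```text
time_s: 15.6
tool_pos: [0.6793, -0.0767, 0.0877]
tool_rot: [-179.8, -0.0, 99.6]
force: [-3.9, -1.3, 8.4]
grip_width: 0.009
```

Call:
move_arm(
  steps=[
    [[0,0.001,0],0],
    [[0,0.001,0],0],
  ],
)

```text
time_s: 15.85
tool_pos: [0.6801, -0.0766, 0.0877]
tool_rot: [-179.8, -0.0, 99.6]
force: [-4.7, -0.3, 8.3]
grip_width: 0.0089
```

Call:
move_arm(
  steps=[
    [[0,0.001,0],0],
    [[0,0.001,0],0],
  ],
)

```text
time_s: 16.1
tool_pos: [0.6808, -0.0765, 0.0876]
tool_rot: [-179.8, -0.0, 99.6]
force: [-4.5, -1.1, 8.7]
grip_width: 0.0088
```

Call:
move_arm(
  steps=[
    [[0,0.001,0],0],
    [[0,0.001,0],0],
  ],
)

```text
time_s: 16.35
tool_pos: [0.6817, -0.0763, 0.0876]
tool_rot: [-179.7, -0.0, 99.6]
force: [-5.2, -0.8, 8.9]
grip_width: 0.0094
```

```bash
cat > look3.py <<'E'
from fit import *
import sys
p,d=env.read_camera("side");W=cloud("side",d)
t,td=env.read_camera("top");T=cloud("top",td)
a=[]
for n,V in(("side",W),("top",T)):
    o,th,_,_=bayfit(np.load(n+"0.npz")["W"]);ex=np.array([np.cos(th),np.sin(th)]);ey=np.array([-ex[1],ex[0]])
    for V in(np.load(n+"0.npz")["W"],V):
        q=np.dstack([(V[...,:2]-o)@np.c_[ex,ey],V[...,2]])
        k=q[(abs(q[...,1])<.006)&(q[...,0]>.10)&(q[...,0]<.15)&(q[...,2]>.028)&(q[...,2]<.08)]
        for x in np.arange(.10,.15,.006):
            z=k[(k[:,0]>=x)&(k[:,0]<x+.006),2]
            print(n,round(x,3),len(z),np.round(np.percentile(z,90),4) if len(z) else "",end="; ")
        print()
ob=env.get_obs();print(ob["tool_pos"],ob["force"],ob["wrist_torque"],ob["time_s"])
c=np.zeros((600,800,3),np.uint8)
c[:,:480]=cv2.resize(p[180:260,300:364],(480,600),interpolation=cv2.INTER_CUBIC)
c[:480,480:]=cv2.resize(t[70:160,225:285],(320,480),interpolation=cv2.INTER_CUBIC)
save(sys.argv[1],c)
E
python3 look3.py g
```

```text
side 0.1 0 ; side 0.106 5 0.0404; side 0.112 2 0.0348; side 0.118 25 0.0492; side 0.124 17 0.0504; side 0.13 9 0.05; side 0.136 8 0.05; side 0.142 9 0.0503; side 0.148 3 0.0497; 
side 0.1 2 0.0348; side 0.106 7 0.0394; side 0.112 2 0.0376; side 0.118 25 0.0486; side 0.124 13 0.0498; side 0.13 14 0.0502; side 0.136 11 0.0498; side 0.142 9 0.0502; side 0.148 2 0.051; 
top 0.1 0 ; top 0.106 4 0.0436; top 0.112 8 0.0448; top 0.118 14 0.0533; top 0.124 10 0.0541; top 0.13 9 0.0545; top 0.136 5 0.0548; top 0.142 9 0.054; top 0.148 3 0.0524; 
top 0.1 0 ; top 0.106 0 ; top 0.112 0 ; top 0.118 0 ; top 0.124 0 ; top 0.13 0 ; top 0.136 0 ; top 0.142 0 ; top 0.148 0 ; 
[ 0.68164593 -0.0763446   0.08765033] [-4.55345817 -0.76642918  8.59590502] [-0.31873995  1.22121002  0.0845617 ] 16.45
```

View pics/g.png

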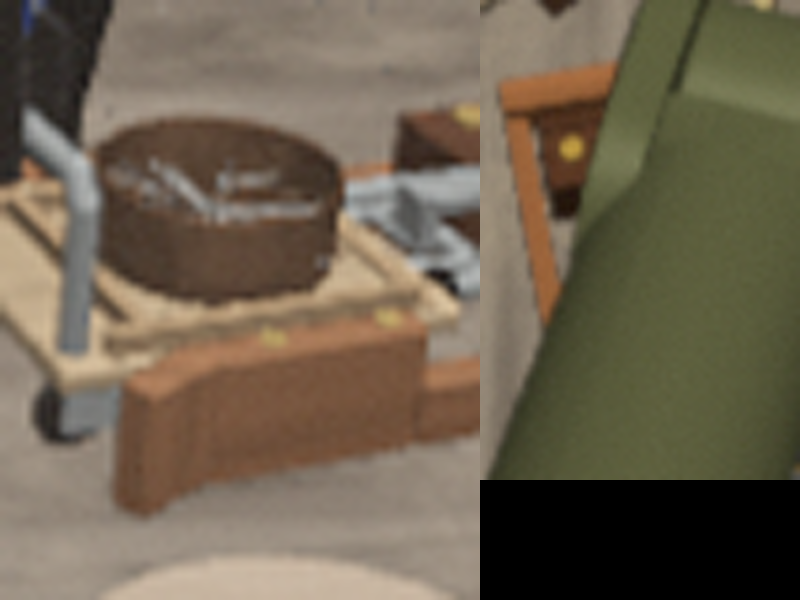

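The catch is hard to judge in the picture. By the force curve the buffers are pressed in about 8–9 mm. I'll press 1 mm more, then ease back to see whether the catch holds.

Call:
move_arm(
  steps=[
    [[0,0.0005,0],0],
    [[0,0.001,0],0],
    [[0,0.001,0],0],
  ],
)

```text
time_s: 16.82
tool_pos: [0.6824, -0.0762, 0.0877]
tool_rot: [-179.7, -0.0, 99.6]
force: [-6.6, -1.8, 9.2]
grip_width: 0.0086
```

Call:
move_arm(
  steps=[
    [[0,-0.001,0],0],
    [[0,-0.002,0],0],
    [[0,-0.002,0],0],
  ],
)

```text
time_s: 17.2
tool_pos: [0.681, -0.0765, 0.0877]
tool_rot: [-179.8, -0.0, 99.6]
force: [-4.6, -0.5, 8.5]
grip_width: 0.0088
```

Call:
move_arm(
  steps=[
    [[0,-0.001,0],0],
    [[0,-0.002,0],0],
    [[0,-0.002,0],0],
  ],
)

```text
time_s: 17.58
tool_pos: [0.6798, -0.0765, 0.0877]
tool_rot: [-179.9, 0.0, 99.6]
force: [-3.3, -1.6, 6.8]
grip_width: 0.0093
```

Call:
move_arm(
  steps=[
    [[0,-0.001,0],0],
    [[0,-0.002,0],0],
    [[0,-0.002,0],0],
  ],
)

```text
time_s: 17.95
tool_pos: [0.6796, -0.0761, 0.0877]
tool_rot: [179.9, 0.0, 99.6]
force: [3.5, -0.7, 3.7]
grip_width: 0.0089
```

Call:
move_arm(
  steps=[
    [[0,-0.001,0],0],
    [[0,-0.001,0],0],
  ],
)

```text
time_s: 18.2
tool_pos: [0.6794, -0.0759, 0.0878]
tool_rot: [179.8, 0.0, 99.6]
force: [6.8, -0.8, 0.8]
grip_width: 0.0091
```

It held: pulling back stops dead at 0.6795 and the force turns to +6.8 N, so the catch has dropped. I'll ease to zero force, open and lift away.

Call:
move_arm(
  steps=[
    [[0,0.001,0],0],
    [[0,0.002,0],0],
    [[0,0.002,0],0],
  ],
)

```text
time_s: 18.58
tool_pos: [0.6796, -0.0761, 0.0877]
tool_rot: [-180.0, -0.0, 99.6]
force: [1.6, -1.7, 4.6]
grip_width: 0.0094
```

Call:
move_arm(
  steps=[
    [[0,0,0],0],
    [[0,0,0],0],
    [[0,0,0],0],
    [[0,0,0],0],
    [[0,0,0],0],
  ],
  hand=0,
)

```text
time_s: 19.2
tool_pos: [0.6798, -0.0758, 0.0874]
tool_rot: [-180.0, -0.0, 99.6]
force: [0.4, -0.6, -0.1]
grip_width: 0.0425
```

Call:
move_arm(
  steps=[
    [[0,0,-0.01],0],
    [[0,0,-0.03],0],
    [[0,0,-0.06],0],
    [[0,0,-0.1],0],
    [[0,-0.04,-0.15],0],
    [[0,-0.08,-0.18],0],
    [[0,-0.12,-0.2],0],
    [[0,-0.16,-0.2],0],
    [[0,-0.2,-0.2],0],
    [[0,-0.2,-0.2],0],
  ],
)

```text
time_s: 20.45
tool_pos: [0.481, -0.1108, 0.2897]
tool_rot: [179.8, -0.1, 99.5]
force: [0.4, -0.5, 0.1]
grip_width: 0.0437
```

```bash
python3 look3.py i; python3 look2.py j
```

```text
side 0.1 0 ; side 0.106 5 0.0404; side 0.112 2 0.0348; side 0.118 25 0.0492; side 0.124 17 0.0504; side 0.13 9 0.05; side 0.136 8 0.05; side 0.142 9 0.0503; side 0.148 3 0.0497; 
side 0.1 3 0.0353; side 0.106 6 0.0394; side 0.112 1 0.0352; side 0.118 24 0.0495; side 0.124 10 0.0508; side 0.13 12 0.05; side 0.136 10 0.0506; side 0.142 8 0.0501; side 0.148 1 0.0461; 
top 0.1 0 ; top 0.106 4 0.0436; top 0.112 8 0.0448; top 0.118 14 0.0533; top 0.124 10 0.0541; top 0.13 9 0.0545; top 0.136 5 0.0548; top 0.142 9 0.054; top 0.148 3 0.0524; 
top 0.1 4 0.0399; top 0.106 4 0.0441; top 0.112 7 0.0453; top 0.118 16 0.0533; top 0.124 6 0.0526; top 0.13 9 0.0541; top 0.136 7 0.0546; top 0.142 8 0.054; top 0.148 3 0.0523; 
[ 0.48329049 -0.10941082  0.28914189] [ 0.50875006 -0.10186441 -0.41908285] [-0.11036037  0.02934827 -0.00324991] 20.55
0.8 [-0.30625497  0.18819845  0.03479373]
0.66 [-0.01616437 -0.02376482  0.03716212]
862 rect ((0.050301045179367065, -0.00025025755167007446), (0.16708867251873016, 0.14712391793727875), 0.4203292727470398)
high x [-0.03043888 -0.02688067  0.00860036]
tcp bay [-2.23441439e-01  1.51645281e-04] head rel 0.03269589612299839 [ 0.48367062 -0.10906636  0.28823605] [-0.2627337   0.5104966  -0.30507328] 0.043714393221372654 20.65
```

View pics/i.png

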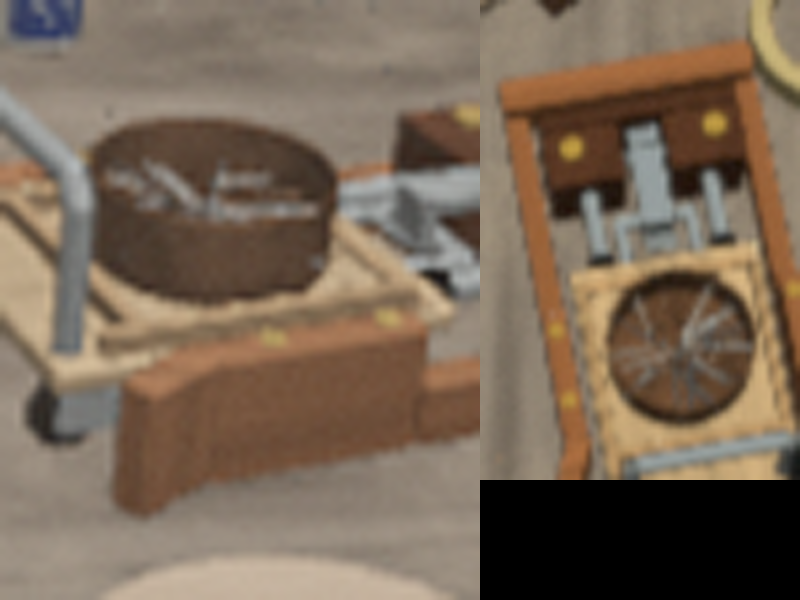

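The top crop shows the nose bar under and behind the catch at (655, 230), and the buffers pressed by the deck's front edge at (600, 258) and (722, 238). The caddy is square between the rails with the tin standing in it, and the gripper is clear.

```bash
python3 - <<'E'
from h import *
print(env.sign_off())
E
```

```text
the job is handed in; nothing more can be done
None
```

The caddy is parked in the bay, held by the catch and released. I handed the job in at about 21 s of the 48 s allowed; no verdict was reported.

**What I did:** I pinched the plywood caddy's handle and rolled it 50 mm straight to trail the castors. Then I turned it 13° onto the bay's axis and rolled it in along the centre line. I pressed it home slowly, with a peak of about 7 N sideways at the wrist.

**Last checks:**
- **Catch:** easing back, the caddy stopped dead and the pull rose to about 7 N, so the catch holds. The last picture shows the bar behind it and the buffers pressed.
- **Position:** before entry it measured 0.1 mm off the centre line and 0.05° off heading. Parked, it looks square between the rails and the tin is standing. The fit from the side camera then caught the rails too, so I did not rely on it.
- **Gripper and bystanders:** the gripper is clear of everything. I saw no bystander moved, but I did not measure them again.

**Not settled:**
- **Catch position:** camera depths could not show whether the catch had dropped; I rely on the pull test.
- **Castor angles:** I only judged them by eye, from the wheels in view.
- **Downward force:** while gripped, the wrist read 4–9 N upward, so the tool pressed lightly on the handle. It went to zero on release.

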